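Firm the labels, close the label-roll tin, take the outer lid off alone

ROBOT

A 7-joint arm with a two-finger parallel gripper is mounted at the origin on a cart in front of the work surface, level with it; the furniture and walls round the work are solid. World frame = base frame: x ahead of the robot, y to its left, z up, the work surface at z = 0. Lengths are in mm, angles in rad, forces in N, time in s.
With the tool pointing down it reaches from about 400 to 875 mm from the base axis. Payload 4.4 kg.
Tool frame: the origin (TCP) lies on the centre line of the jaws, within the pads' length; the fingertips stand 25 mm ahead of it and the grasp point (between the pads) lies 6 mm ahead of it (ctrl.finger_overhang is the distance from the TCP to the fingertips, in mm); z points along the fingers, y is the line along which they close (so a half turn about z gives the same grasp; the last joint's range is limited). The gripper opens to 85 mm and grips with 20 to 120 N. Pads are 22 mm wide; open, the fingers measure 114 mm over their backs; the gripper's body (76 mm by 85 mm) begins 54 mm behind the grasp point. The pads swing forward as they close: fully open they stand 13 mm farther back than shut.
Start: joints at [1.039, 0.628, 0.038, 1.517, -0.027, 0.996, -0.02], TCP at [291.967, -580.752, 256.313] pointing down, gripper open.
Joint ranges: [-3.06, 3.06], [-0.37, 2.12], [-1.25, 1.32], [0.18, 2.47], [-1.1, 4.24], [0.23, 1.98], [-2.94, 2.94]. Speed limits (rad/s): [2.57, 2.57, 3.14, 3.14, 3.14, 3.14, 3.14].

INTERFACE

Orientations are given as [roll, pitch, yaw] about the fixed x, y, z axes, in that order (R = Rz(yaw) Ry(pitch) Rx(roll)).
In Python, from cell import ctrl gives the robot as it stands. The module is installed in compiled form; this text tells all that it offers.
- The arm moves only by the tool play_rows, never from a script. Its argument "targets" is a list of rows, each a list of 5 numbers: the closure, from 0 (fully open) to 1 (shut), then the shift along the tool's x, y, z in cm, then the turn about the tool's z in degrees. In form: [[gripper, dx, dy, dz, spin], ...]. A call has 1 to 10 rows; each row is the pose to reach, as a shift and turn from the pose commanded when the call began, along the tool's axes at that moment; what a row does not reach only later rows make up. A row lasts 1/10 s, in which the tool goes at most 50 mm and 8.59 degrees, less where a joint would pass 70% of its speed; a pose out of reach is approached as far as the arm can. A call with a gripper value outside its range is refused whole. The fingers move at their own pace and stop on an object; the grip force is fixed at half the most. Time passes only in rows, so rows that repeat a pose let the fingers close. It gives the time, the measured TCP pose, the force, the opening and the grip force at its end, in the units of the state.
- ctrl.read_state(): the state, without advancing time (a new reading comes with each control period).
- ctrl.get_image(name): name is "scene" or "side" or "wrist"; returns (picture, depth): 400x640x3 uint8, red, green, blue; 400x640 float32, mm along the optical axis (not along the pixel's ray), 0 where there is no reading.
- ctrl.calibration(name): a dict with "vfov" (degrees; the focal length in pixels is half the picture's height over the tangent of half this angle, whatever the lens; pixels are square), "cx", "cy" (the principal point, pixels), "extrinsics" (4x4, takes a point from camera to world coordinates); the wrist camera has in their place "mount" (4x4, takes a point from camera to tool coordinates, whose origin is the TCP and whose axes are the flange's). Camera axes: x right, y down, z forward; pixel columns grow to the right and rows downward; lengths in mm; the calibration is good to about 2 mm. The wrist camera is an equidistant fisheye: a pixel r from the principal point sees the ray r / f radians off the axis. A picture is of the moment at which its call begins: read the wrist's pose just before it. calibration takes no time and is no camera call.
- ctrl.finish_job(): hands the job in; it is judged then, once.
Trained networks look in the newest picture that a camera, given by its name, has taken for a name from the list of things; names that differ only in an ending like _2 or _b are one class to them, and where a whole thing is asked for, a point or a joint stands for the part that bears it (a point fixed in the world has none). Each returns a list of dicts, best first, with "confidence" (0 to 1); they miss things now and then, are a little off and sometimes report something else, mostly with a low value. They report only what shows in the picture. A call takes as long as a camera call.
- ctrl.search_frame(camera, name): "bbox" ([left, top, right, bottom] in pixels, round what is visible of it).
- ctrl.trace(camera, name): "pixels" (400x640 bool, what is visible of it) and "bbox" ([left, top, right, bottom] in pixels, round what is visible of it).
The state is a dict: "clock": time; "qpos": joint angles; "qd": joint speeds; "tau": joint torques, N m; "eef_pos": TCP position; "tool_rot": TCP orientation; "force": force on the tool from outside, world axes, zero at the start; "torque": the same for the moment, N m; "width": finger opening in mm; "gripper_force": force on a finger pad.
Only numpy, scipy, OpenCV 4.12 (cv2) and the standard library are available. Lean on these libraries where they do the work, as an engineer would, in place of code of your own. Each camera call takes 0.05 s, during which the arm holds its last target. There are 200 camera calls.

TASK

Pick the nested pair of lids up together by the red knob of the inner lid, and press the fresh white label on its side flat against the sprung rubber bar; then give the lids a quarter turn in hand and press the yellow label against the bar too. Lower the pair square onto the green tin until fully seated, without dropping it, and let go of the knob. Then take the blue outer lid by its two steel lugs and lift it straight up, level, about 10 cm above the tin, leaving the inner lid seated and undisturbed; finish holding the outer lid still there, above the tin, and leave the mug, glue jar and brass weight alone.

Things in the scene. Friction and masses are not known exactly. Their poses are not given: they have to be found in the camera images.
- inner_knob (a point): Grip point on the inner lid's red knob (16 mm along x, 26 along y; top 17 mm above, blue deck's top 27 mm below). Axes: the inner lid's, z up. Grip along x from above, fingers (up to 30 mm wide) between the outer lid's lugs. Lifting it raises both lids: the outer lies loose on the inner's flange. At the start the inner lid's foot stands on the worktop, 58 mm below this point. Weighs 0.35 kg.
- inner_flange (a point): Centre of the underside of the inner lid's 112 mm square, 3 mm thick flange, the face that comes to rest on the tin's rim; 34 mm below inner_knob, same axes. Below it a stepped square plug goes 24 mm down, 93 mm wide at the top, 86 mm at the foot.
- outer_lugs (a point): Point half-way between the blue outer lid's two upright steel lugs; axes the outer lid's, z up. Lugs at y = +-22.5 mm, 5 mm thick, 30 mm long in x, 50 mm over both along y; they reach from the deck's top 22 mm below this point to 12 mm above it. Grip both together along y from above. Nested, the knob between them tops out 22 mm above this point.
- outer_deck (a point): Centre of the underside of the outer lid's deck, 26 mm below outer_lugs, same axes. Lid 132 mm square, 0.18 kg: 4 mm deck with a slot for the inner lid's boss (1.5 mm play), skirt reaching 20 mm below this point. Nested, this point is 3 mm above inner_flange; on the tin the skirt clears the sides by 7 mm.
- white_label (a point): Centre of the white label on the outside of the outer lid's skirt, at its +x side (66 mm from the lid's centre, 10 mm below the deck's underside); axes are the outer lid's, x outward. The label also folds over onto the deck's edge, so it shows from above.
- yellow_label (a point): Centre of the yellow label on the outside of the outer lid's skirt, at its +y side (66 mm from the centre, 10 mm below the deck's underside); axes are the outer lid's, y outward. A quarter turn clockwise seen from above brings it where the white label was.
- tin_mouth (a point): Centre of the mouth of the green square tin, at rim height (76 mm above the worktop). Axes along its sides, z up. Outside 112 mm square, mouth 100 mm square; a label roll inside reaches 32 mm below the rim. The tin is fixed. The square plug may enter at any of the four quarter turns.
- press_face (a point): Centre of the front face of the sprung rubber bar on its grey bent bracket, 110 mm above the worktop; it moves with the bar. x points into the bar (away from the robot, the way to push), y along the bar, z up. The bar is 140 mm long and 34 mm high; the bracket's upright behind it is 135 mm high, 45 mm behind the face. The bracket is fixed.
- press_bar (a joint): How far the bar is pushed in along its x, 0 to 0.018 m; spring 500 N/m (5 mm takes 2.5 N). About 6 mm is a firm press.
- mug_mid (a point): Green mug, 86 mm wide and 96 mm high, point at half height; a bystander.
- glue_mid (a point): Glue jar with a red cap, 56 mm wide, 95 mm high, point at half height; a bystander.
- weight_mid (a point): Brass scale weight, 38 mm wide, 45 mm high, point at half height; a bystander.

How it is judged:
By the outcome, as a careful person would: the job done as asked, in the order asked, and still so for the second after the job is handed in, while the arm keeps its last pose, push and grip.
It also fails if it takes over 67 s, if anything falls off the work surface, if the arm or the gripper's body presses on something with over 40 N, if the wrist force passes 120 N, or if a joint passes its speed limit or range.

## Working session

There is one attempt and no reset: what is moved stays moved. The work goes in short steps, Python scripts to look and compute and a tool call to move; the robot and the scene stay as the last step left them, time stands still between calls to the robot, and variables do not carry over. Pictures are saved under pics/ and viewed, at most 13 in all, crops included, and the job is handed in when it is done.

Besides the shell and the picture viewer there is one more tool, called after "Emit:" as a command line: name --pt "numbers of a row" for each row, then --argument value for the rest. play_rows: Moves the arm, as the interface text tells. Its arguments: {"type":"object","properties":{"targets":{"type":"array"}},"required":["targets"]}

```bash
mkdir -p pics
cat > h.py <<'E'
import numpy as np, cv2
from cell import ctrl
from scipy.spatial.transform import Rotation as R
def cam(name):
    st=ctrl.read_state(); im,d=ctrl.get_image(name); c=ctrl.calibration(name)
    f=200/np.tan(np.radians(c['vfov'])/2)
    if 'mount' in c:
        T=np.eye(4);T[:3,:3]=R.from_euler('xyz',st['tool_rot']).as_matrix();T[:3,3]=st['eef_pos']
        E=T@np.array(c['mount'])
    else:E=np.array(c['extrinsics'])
    v,u=np.mgrid[0:400,0:640].astype(float)
    x=(u-c['cx'])/f;y=(v-c['cy'])/f
    if name=='wrist':
        r=np.hypot(x,y)+1e-9;k=np.tan(np.minimum(r,1.5))/r;x=x*k;y=y*k
    P=np.stack([x*d,y*d,d],-1)@E[:3,:3].T+E[:3,3]
    P[d<=0]=np.nan
    return im,d,P,E
def save(im,n): cv2.imwrite('pics/'+n+'.png',im[:,:,::-1])
def rep(name,P,things):
    for t in things:
        for r in ctrl.trace(name,t)[:2]:
            m=r['pixels'];q=P[m];q=q[~np.isnan(q[:,0])]
            if len(q): print(name,t,round(r['confidence'],2),np.round(r['bbox']),len(q),'med',np.median(q,0).round(),'lo',np.percentile(q,3,0).round(),'hi',np.percentile(q,97,0).round())
E
python3 - <<'E'
from h import *
print(ctrl.read_state())
for n in ['scene','side']:
    im,d,P,E=cam(n); save(im,n); print(n,E[:3,3].round(),E[:3,2].round(2))
    rep(n,P,['inner_knob','outer_lugs','white_label','yellow_label','tin_mouth','press_face','mug_mid','glue_mid','weight_mid'])
E
```

```text
{'clock': 0.0, 'qpos': array([ 1.03921323,  0.62933336,  0.03844656,  1.51834367, -0.02697182,
        0.99629604, -0.01999258]), 'qd': array([ 0.00035352, -0.00134976,  0.00127346, -0.00022366,  0.00159181,
        0.00145923,  0.00039137]), 'tau': array([ 8.55784292e-04, -5.63401258e+01,  1.22627757e+00, -1.93448031e+01,
        1.09452812e-02,  1.03382368e-02, -1.60488327e-05]), 'eef_pos': array([ 291.69470497, -580.24370893,  255.40518943]), 'tool_rot': array([-3.13973101e+00,  4.97351776e-05,  4.65802726e-01]), 'force': array([-0.64902806,  0.62892548,  0.93203291]), 'torque': array([ 0.03191293, -0.01952977, -0.01454969]), 'gripper_force': 0.0, 'width': 85.28655052363918}
scene [137. 362. 727.] [ 0.55 -0.41 -0.73]
scene inner_knob 0.73 [418. 202. 446. 231.] 339 med [ 451. -212.   34.] lo [ 425. -232.   29.] hi [ 491. -200.   75.]
scene outer_lugs 0.69 [393. 194. 470. 258.] 2348 med [ 447. -191.   31.] lo [ 393. -276.   12.] hi [ 520. -148.   55.]
scene white_label 0.82 [397. 195. 475. 255.] 2623 med [ 448. -192.   31.] lo [ 393. -278.    7.] hi [ 521. -148.   58.]
scene yellow_
[... 1134 characters left out ...]
.] hi [695.  -2. 128.]
side white_label 0.59 [380. 205. 445. 250.] 1628 med [ 448. -191.   31.] lo [ 396. -274.   11.] hi [ 522. -150.   55.]
side yellow_label 0.63 [376. 205. 445. 251.] 1629 med [ 449. -192.   31.] lo [ 395. -274.   11.] hi [ 522. -150.   55.]
side tin_mouth 0.92 [261. 271. 337. 358.] 4284 med [448. 222.  44.] lo [387. 159.   3.] hi [510. 281.  77.]
side press_face 0.97 [295. 168. 334. 196.] 543 med [685. -70. 114.] lo [ 680. -136.   54.] hi [724.  -3. 128.]
side mug_mid 0.9 [336. 154. 363. 193.] 959 med [ 712. -234.   64.] lo [ 682. -293.   11.] hi [ 764. -211.   94.]
side weight_mid 0.6 [188. 258. 204. 285.] 308 med [710. 293.  29.] lo [701. 273.   2.] hi [728. 307.  45.]
```

```bash
cat >> h.py <<'E'
def rect(Q):
    (c,s,a)=cv2.minAreaRect(Q[:,:2].astype(np.float32)); return np.round(c,1),np.round(s,1),round(a,1)
def boxpts(P,lo,hi):
    q=P.reshape(-1,3);return q[np.all((q>lo)&(q<hi),1)]
E
python3 - <<'E'
from h import *
for n in ['scene','side']:
    im,d,P,E=cam(n)
    print(n,'deck',rect(boxpts(P,[370,-300,26],[540,-120,37])),'tin',rect(boxpts(P,[370,140,71],[540,300,81])))
    for t,lo,hi in [('knob',[420,-250,64],[490,-170,85]),('lugs',[400,-260,42],[500,-160,60])]:
        q=boxpts(P,lo,hi);print(t,len(q),q.mean(0).round(),q.max(0).round(), rect(q))
    q=boxpts(P,[660,-150,98],[700,20,122]);
    p=np.polyfit(q[:,1],q[:,0],1);print('press x=',p,q[:,1].min(),q[:,1].max(),len(q), np.polyval(p,-67))
    if n=='scene': save(cv2.resize(im[100:400,160:500],None,fx=2,fy=2),'a')
E
```

```text
scene deck (array([ 459.6, -215.2]), array([134.2, 133.4]), 87.6) tin (array([449., 219.]), array([113.6, 112.4]), 14.3)
knob 113 [ 458. -213.   71.] [ 474. -190.   78.] (array([ 459.2, -214.9]), array([50.1, 28.6]), 89.3)
lugs 132 [ 455. -207.   51.] [ 475. -189.   60.] (array([ 459.2, -213. ]), array([49.3, 30. ]), 87.6)
press x= [6.70085687e-02 6.86005848e+02] -137.37149695689885 2.646163188887556 379 681.5162737175696
side deck (array([ 461.5, -217.4]), array([135.1, 133.7]), 87.2) tin (array([451. , 216.4]), array([113.3, 115. ]), 14.3)
knob 74 [ 460. -213.   71.] [ 473. -191.   77.] (array([ 459.6, -216.3]), array([49.5, 24. ]), 86.0)
lugs 102 [ 458. -209.   51.] [ 479. -191.   60.] (array([ 462.5, -216.9]), array([51.9, 32.2]), 88.4)
press x= [6.76146458e-02 6.88796467e+02] -141.06911789476783 1.3719586359493405 301 684.2662862183777
```

View pics/a.png

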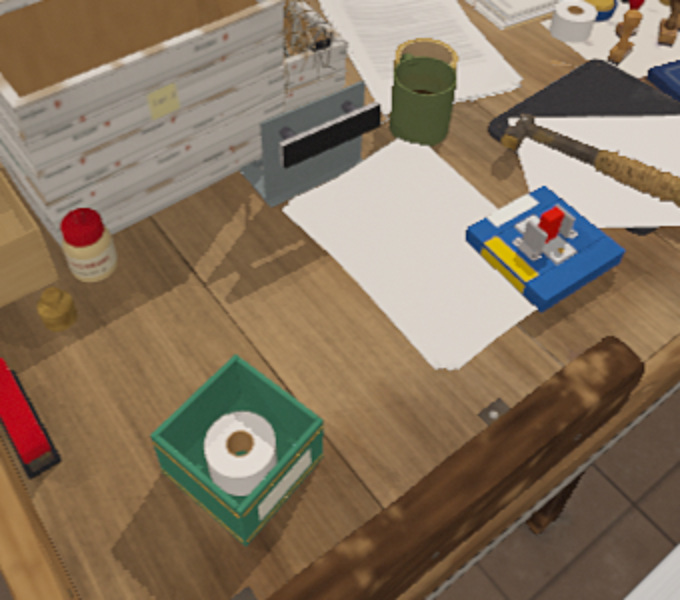

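```bash
cat >> h.py <<'E'
def go(x,y,z,yaw):
    st=ctrl.read_state();r=R.from_euler('xyz',st['tool_rot'])
    dz=(np.degrees(st['tool_rot'][2])-yaw+180)%360-180
    d=r.as_matrix().T@(np.array([x,y,z])-st['eef_pos'])/10
    print('t',round(st['clock'],2),'at',st['eef_pos'].round(1),np.degrees(st['tool_rot']).round(2),'MOVE cm',d.round(2),'spin',round(dz,2),'F',st['force'].round(1),'w',round(st['width'],1),'gf',round(float(st['gripper_force'])),'q7',round(st['qpos'][6],2))
E
python3 -c "
from h import *
go(460,-215,200,87.6)"
```

```text
t 1.1 at [ 292.  -580.8  256.3] [180.    -0.    26.69] MOVE cm [ 31.44 -25.13   5.63] spin -60.91 F [-0.3 -0.9 -0.1] w 85.5 gf 0 q7 -0.02
```

Emit:
play_rows --pt "0 3.5 -2.8 0.6 -6.8" --pt "0 7 -5.6 1.3 -13.5" --pt "0 10.5 -8.4 1.9 -20.3" --pt "0 14 -11.2 2.5 -27" --pt "0 17.5 -14 3.1 -34" --pt "0 21 -16.8 3.8 -40.6" --pt "0 24.4 -19.5 4.4 -47.4" --pt "0 27.9 -22.3 5 -54.1" --pt "0 31.44 -25.13 5.63 -60.9" --pt "0 31.44 -25.13 5.63 -60.9"

```text
clock: 2.1
eef_pos: [463.0, -207.9, 199.9]
tool_rot: [3.14, -0.004, 1.542]
force: [0.4, 0.2, -0.6]
width: 85.4
gripper_force: 0.0
```

Run:
```python
from h import *
im,d,P,E=cam('wrist'); save(im,'w1')
print(E[:3,3].round(),E[:3,2].round(2))
print('deck',rect(boxpts(P,[370,-310,26],[550,-120,37])))
for t,lo,hi in [('knob',[420,-250,64],[490,-170,85]),('lugs',[400,-260,40],[500,-160,60])]:
        q=boxpts(P,lo,hi);print(t,len(q),q.mean(0).round(),q.min(0).round(),q.max(0).round(), rect(q))
go(460,-215,64,87.6)
```

```text
[ 465. -129.  318.] [-0.01 -0.3  -0.95]
deck (array([ 460.6, -216.5]), array([132.6, 132.9]), 87.6)
knob 830 [ 461. -215.   71.] [ 446. -242.   64.] [ 476. -191.   77.] (array([ 460.6, -216.7]), array([49.6, 27.9]), 87.0)
lugs 407 [ 461. -210.   51.] [ 445. -239.   40.] [ 477. -191.   60.] (array([ 460.9, -214.6]), array([47.5, 30.4]), 87.3)
t 2.15 at [ 461.5 -211.5  200. ] [ 1.7996e+02 -1.0000e-01  8.7970e+01] MOVE cm [-0.37 -0.15 13.6 ] spin 0.37 F [-0.6 -0.5 -0.5] w 85.4 gf 0 q7 0.14
```

View pics/w1.png

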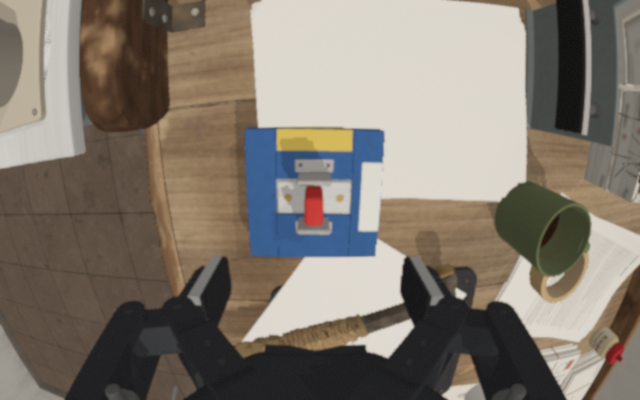

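The wrist view shows the lid centred near (313,200) px with yellow on its left and white ahead, matching the networks' positions.

Emit:
play_rows --pt "0 -0.1 0.05 3 0" --pt "0 -0.1 0.05 7 0" --pt "0 -0.1 0.05 10 0" --pt "0 -0.1 0.05 12 0" --pt "0 -0.1 0.05 13.2 0" --pt "0 -0.1 0.05 13.6 0" --pt "0 -0.1 0.05 13.6 0" --pt "0 -0.1 0.05 13.6 0"

```text
clock: 2.95
eef_pos: [461.1, -216.6, 64.9]
tool_rot: [3.14, 0.001, 1.528]
force: [1.0, -0.6, 1.1]
width: 85.4
gripper_force: 0.0
```

Run:
```python
from h import *
go(460.6,-216,64,87.6)
im,d,P,E=cam('wrist'); save(im,'w2')
q=boxpts(P,[430,-250,40],[490,-180,85]);print(len(q),rect(q),q.max(0))
```

```text
t 2.95 at [ 461.1 -216.6   64.9] [1.799e+02 4.000e-02 8.756e+01] MOVE cm [ 0.05 -0.05  0.09] spin -0.04 F [ 1.  -0.6  1.1] w 85.4 gf 0 q7 0.06
5579 (array([ 460.9, -216.2]), array([50.6, 30.3]), 87.3) [ 477.06326918 -190.54932269   76.62562912]
```

View pics/w2.png

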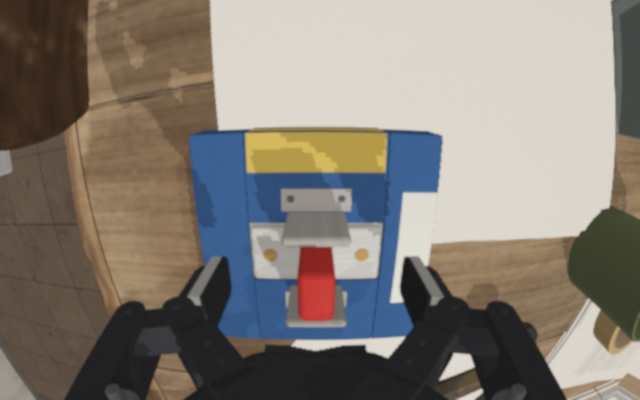

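The jaws straddle the red knob (316,285), centred between the lugs. Close.

Emit:
play_rows --pt "1 0 0 0 0" --pt "1 0 0 0 0" --pt "1 0 0 0 0" --pt "1 0 0 0 0" --pt "1 0 0 0 0" --pt "1 0 0 0 0" --pt "1 0 0 0 0" --pt "1 0 0 0 0"

```text
clock: 3.8
eef_pos: [460.9, -216.1, 64.2]
tool_rot: [3.141, 0.0, 1.529]
force: [0.4, 0.2, 2.9]
width: 15.3
gripper_force: 58.6
```

Emit:
play_rows --pt "1 0 0 -0.3 0" --pt "1 0 0 -1 0" --pt "1 0 0 -2.2 0" --pt "1 0 0 -4 0" --pt "1 0 0 -6 0" --pt "1 0 0 -8 0" --pt "1 0 0 -9 0" --pt "1 0 0 -9.5 0" --pt "1 0 0 -9.5 0" --pt "1 0 0 -9.5 0"

```text
clock: 4.8
eef_pos: [459.9, -215.9, 158.4]
tool_rot: [-3.14, -0.0, 1.529]
force: [0.1, -0.1, -5.1]
width: 15.3
gripper_force: 58.9
```

Run:
```python
from h import *
im,d,P,E=cam('wrist'); save(im,'w3')
go(560,-63,157,86.2)
q=boxpts(P,[360,-310,110],[550,-120,133]);print('deck',len(q),rect(q))
q=boxpts(P,[390,-280,110],[530,-150,133]);A=np.c_[q[:,:2]-[460,-216],np.ones(len(q))];print('plane',np.linalg.lstsq(A,q[:,2],rcond=None)[0])
q=boxpts(P,[650,-150,98],[720,20,122]);
if len(q)>30:
    p=np.polyfit(q[:,1],q[:,0],1);print('press x=',p,q[:,1].min(),q[:,1].max(),len(q), np.polyval(p,-67))
```

```text
t 4.85 at [ 459.8 -215.8  158.3] [-1.7991e+02 -3.0000e-02  8.7590e+01] MOVE cm [15.69  9.36  0.12] spin 1.39 F [-0.2  0.7 -5.4] w 15.1 gf 59 q7 0.11
deck 32878 (array([ 459.2, -215.9]), array([132.4, 132.6]), 87.6)
plane [-7.78230539e-04 -6.22019266e-03  1.25753720e+02]
press x= [4.04682461e-02 6.88054059e+02] -146.1929627738773 -30.66991118484526 3053 685.3426868449787
```

View pics/w3.png

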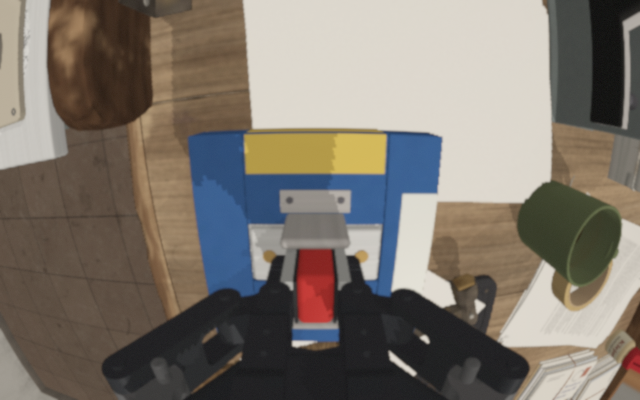

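Emit:
play_rows --pt "1 1 0.6 0 0.2" --pt "1 3.2 2.2 0 0.5" --pt "1 6 4.4 0.05 0.8" --pt "1 9 6.7 0.1 1" --pt "1 12 9 0.1 1.2" --pt "1 14.5 11 0.1 1.4" --pt "1 15.7 12 0.1 1.4" --pt "1 16 12.35 0.1 1.4" --pt "1 16 12.35 0.1 1.4" --pt "1 16 12.35 0.1 1.4"

```text
clock: 5.85
eef_pos: [589.2, -63.3, 157.5]
tool_rot: [-3.139, 0.002, 1.502]
force: [-0.0, -1.1, -6.2]
width: 15.4
gripper_force: 58.9
```

Run:
```python
from h import *
for n in ['wrist','scene','side']:
    im,d,P,E=cam(n)
    if n=='wrist': save(im,'w4')
    if n=='scene': save(cv2.resize(im[110:260,230:480],None,fx=3,fy=3),'s4')
    q=boxpts(P,[520,-140,119],[661,20,133]);print('deck',len(q),rect(q),q.min(0).round(),q.max(0).round())
    g=im.astype(int).sum(2)
    m=(g<150)&(P[...,0]>665)&(P[...,0]<705)&(P[...,1]>-170)&(P[...,1]<30)&(P[...,2]>96)&(P[...,2]<124)
    q=P[m]
    if len(q)>30:
      p=np.polyfit(q[:,1],q[:,0],1);print(n,'press x=',p,q[:,1].min(),q[:,1].max(),len(q), np.polyval(p,-67))
go(617,-62.5,157,86.2)
```

```text
deck 32509 (array([588. , -63.7]), array([132.8, 132.5]), 85.9) [ 521. -131.  119.] [658.   6. 133.]
wrist press x= [5.71048532e-02 6.86310849e+02] -131.93080779984626 0.7405541033693979 3863 682.4848241691554
deck 1951 (array([587.5, -62.3]), array([134. , 134.9]), 86.9) [ 520. -129.  119.] [657.   7. 132.]
scene press x= [6.09146386e-02 6.85380089e+02] -110.47639592451651 2.7951461443938115 333 681.2988083737886
deck 1335 (array([589.2, -63.9]), array([136.4, 133.9]), 86.1) [ 520. -131.  119.] [660.   6. 133.]
side press x= [5.50976371e-02 6.87714648e+02] -140.50725867541564 -3.726971177983387 255 684.023105966211
t 6.0 at [589.7 -63.1 158. ] [-1.7995e+02  5.0000e-02  8.6050e+01] MOVE cm [0.25 2.72 0.1 ] spin -0.15 F [ 0.1 -0.3 -5.1] w 15.7 gf 59 q7 -0.18
```

View pics/w4.png

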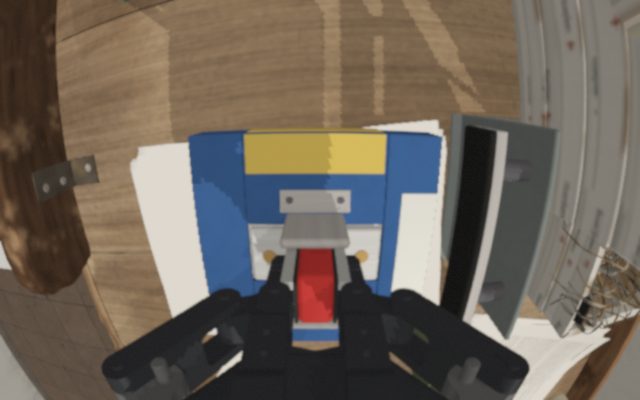

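Emit:
play_rows --pt "1 0 0.4 0 -0.4" --pt "1 0 1 0 -0.4" --pt "1 0 1.6 0 -0.4" --pt "1 0 2 0 -0.4" --pt "1 0 2.3 0 -0.4" --pt "1 0 2.6 0 -0.4" --pt "1 0 2.8 0 -0.4" --pt "1 0 3.0 0 -0.4" --pt "1 0 3.1 0 -0.4" --pt "1 0 3.1 0 -0.4"

```text
clock: 7.0
eef_pos: [621.2, -63.5, 157.9]
tool_rot: [-3.141, 0.0, 1.511]
force: [-1.5, 1.4, -5.7]
width: 15.3
gripper_force: 59.0
```

```bash
cat >> h.py <<'E'
def press():
    im,d,P,E=cam('wrist')
    F=[]
    for n in ['scene','side']*2:
        F.append(ctrl.read_state()['force'])
        im2,d2,P2,_=cam(n)
        g=im2.astype(int).sum(2)
        m=(g<150)&(P2[...,0]>665)&(P2[...,0]<715)&(P2[...,1]>-170)&(P2[...,1]<30)&(P2[...,2]>96)&(P2[...,2]<126)
        q=P2[m]
        if len(q)>20:
            p=np.polyfit(q[:,1],q[:,0],1);print(n,'press',p.round(3),len(q),np.polyval(p,-67).round(1))
    F=np.array(F);print('F',F.mean(0).round(2),F.std(0).round(2))
    c=ctrl.read_state()['eef_pos']
    q=boxpts(P,c-[80,80,40],c+[80,80,-24]);r=rect(q);print('deck',r)
    A=np.c_[q[:,:2]-c[:2],np.ones(len(q))];print('plane',np.linalg.lstsq(A,q[:,2],rcond=None)[0].round(4))
    return im
E
python3 - <<'E'
from h import *
press(); go(617,-62.5,157,86.2)
E
```

```text
scene press [3.50000e-02 6.89127e+02] 26 686.8
scene press [2.8000e-02 6.8907e+02] 26 687.2
F [-1.11 -0.12 -5.57] [0.48 0.67 0.54]
deck (array([624.9, -64.9]), array([138.9, 144.7]), 86.7)
plane [ 7.300000e-03 -5.600000e-03  1.252677e+02]
t 7.25 at [621.1 -63.4 157.9] [-179.96    0.     86.59] MOVE cm [ 0.07 -0.42  0.09] spin 0.39 F [-1.7  0.4 -4.8] w 15.1 gf 59 q7 -0.17
```

Emit:
play_rows --pt "1 0 0.2 0 0" --pt "1 0 0.35 0 0" --pt "1 0 0.45 0 0" --pt "1 0 0.45 0 0" --pt "1 0 0.45 0 0"

```text
clock: 7.75
eef_pos: [625.6, -63.7, 157.9]
tool_rot: [-3.141, 0.0, 1.511]
force: [-3.8, 0.2, -5.0]
width: 15.4
gripper_force: 59.1
```

Run:
```python
from h import *
im=press(); go(617,-62.5,157,86.2)
im=ctrl.get_image('scene')[0];save(cv2.resize(im[110:260,230:480],None,fx=3,fy=3),'s5')
```

```text
scene press [3.40000e-02 6.93473e+02] 26 691.2
scene press [1.80000e-02 6.93199e+02] 24 692.0
F [-3.35  0.01 -5.48] [0.39 0.31 0.36]
deck (array([629.6, -64.4]), array([137.4, 144.7]), 86.7)
plane [ 7.000000e-03 -5.600000e-03  1.253015e+02]
t 8.0 at [625.7 -63.7 157.9] [-179.97   -0.     86.59] MOVE cm [ 0.06 -0.88  0.09] spin 0.39 F [-3.7  0.3 -6. ] w 15.3 gf 59 q7 -0.17
```

View pics/s5.png

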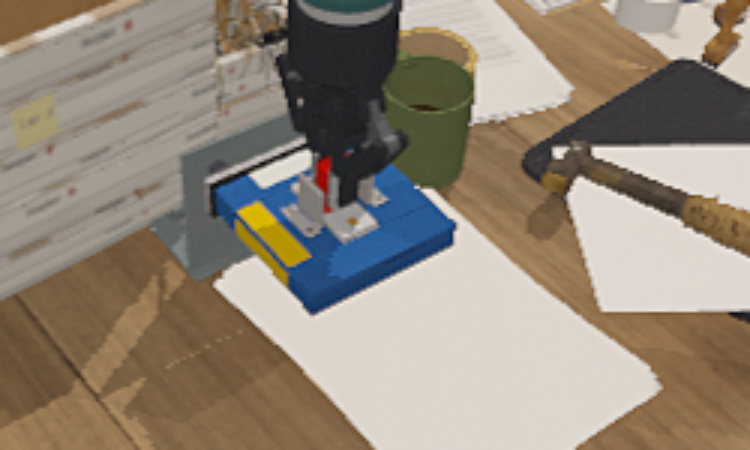

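White is firmly pressed (3.4 N ≈ 6.7 mm); the picture shows the lid face flush along the bar at about (250,170) px. Back off and quarter-turn.

Emit:
play_rows --pt "1 0 -0.5 0 0" --pt "1 0 -1.5 0 0" --pt "1 0 -3 0 0" --pt "1 0 -4.8 0 0" --pt "1 0 -6 0 2" --pt "1 0 -6.5 0 7" --pt "1 0 -6.5 0 14" --pt "1 0 -6.5 0 22" --pt "1 0 -6.5 0 30" --pt "1 0 -6.5 0 38"

```text
clock: 9.05
eef_pos: [562.1, -59.7, 158.9]
tool_rot: [3.139, -0.002, 0.842]
force: [-0.7, -0.0, -5.9]
width: 14.9
gripper_force: 59.1
```

Emit:
play_rows --pt "1 0 0 0 8" --pt "1 0 0 0 16" --pt "1 0 0 0 24" --pt "1 0 0 0 32" --pt "1 0 0 0 39" --pt "1 0 0 0 45" --pt "1 0 0 0 49" --pt "1 0 0 0 52" --pt "1 0 0 0 52" --pt "1 0 0 0 52"

```text
clock: 10.05
eef_pos: [561.7, -59.6, 158.5]
tool_rot: [-3.141, -0.002, -0.058]
force: [0.2, -0.4, -5.4]
width: 15.2
gripper_force: 59.1
```

Run:
```python
from h import *
im=press(); save(im,'w6'); go(617,-62.5,157,-3.4)
```

```text
scene press [5.70000e-02 6.85231e+02] 354 681.4
side press [5.50000e-02 6.87591e+02] 298 683.9
scene press [5.30000e-02 6.85158e+02] 360 681.6
side press [5.80000e-02 6.87841e+02] 294 683.9
F [ 0.13 -0.19 -5.44] [0.36 0.36 0.34]
deck (array([561.6, -58. ]), array([132.3, 132.2]), 86.4)
plane [-3.700000e-03 -2.100000e-03  1.258444e+02]
t 10.3 at [561.2 -59.9 158.1] [-1.7999e+02 -3.0000e-02 -3.3900e+00] MOVE cm [ 5.58 -0.07  0.11] spin 0.01 F [-0.2  0.6 -5.2] w 15.4 gf 59 q7 -1.34
```

Emit:
play_rows --pt "1 0.5 0 0 0" --pt "1 1.5 0 0 0" --pt "1 2.8 0 0 0" --pt "1 4 0 0 0" --pt "1 4.8 0 0 0" --pt "1 5.3 0 0 0" --pt "1 5.7 0 0 0" --pt "1 6.0 0 0 0" --pt "1 6.2 0 0 0" --pt "1 6.2 0 0 0"

```text
clock: 11.3
eef_pos: [622.4, -63.5, 157.8]
tool_rot: [-3.142, 0.001, -0.06]
force: [-1.7, 1.0, -4.0]
width: 15.5
gripper_force: 59.2
```

Run:
```python
from h import *
im=press(); go(626,-63,157,-3.4)
```

```text
scene press [2.3000e-02 6.8978e+02] 23 688.2
scene press [4.9000e-02 6.8983e+02] 23 686.5
F [-1.71 -0.31 -5.49] [0.55 0.49 0.63]
deck (array([629. , -66.5]), array([140.6, 151. ]), 87.0)
plane [ 1.160000e-02 -3.000000e-03  1.249613e+02]
t 11.55 at [622.5 -63.5 157.9] [-1.80e+02  6.00e-02 -3.41e+00] MOVE cm [ 0.35 -0.07  0.09] spin -0.01 F [-2.   0.5 -5.8] w 15.3 gf 59 q7 -1.36
```

Emit:
play_rows --pt "1 0.15 0 0 0" --pt "1 0.3 0 0 0" --pt "1 0.4 0 0 0" --pt "1 0.4 0 0 0" --pt "1 0.4 0 0 0"

```text
clock: 12.05
eef_pos: [626.6, -63.7, 157.9]
tool_rot: [-3.142, 0.001, -0.06]
force: [-3.5, -0.2, -4.4]
width: 15.5
gripper_force: 59.2
```

Run:
```python
from h import *
im=press(); go(626,-63,157,-3.4); save(im,'w7')
im=ctrl.get_image('scene')[0];save(cv2.resize(im[110:260,230:480],None,fx=3,fy=3),'s7')
```

```text
scene press [4.60000e-02 6.94549e+02] 24 691.4
scene press [3.20000e-02 6.94338e+02] 28 692.2
F [-3.46  0.05 -5.91] [0.16 0.46 0.51]
deck (array([633.1, -66.5]), array([140.2, 150.8]), 86.8)
plane [ 1.090000e-02 -2.900000e-03  1.250051e+02]
t 12.3 at [626.7 -63.7 157.9] [-1.80e+02  4.00e-02 -3.41e+00] MOVE cm [-0.07 -0.07  0.09] spin -0.01 F [-4.4 -0.3 -5.5] w 15.3 gf 59 q7 -1.36
```

View pics/s7.png

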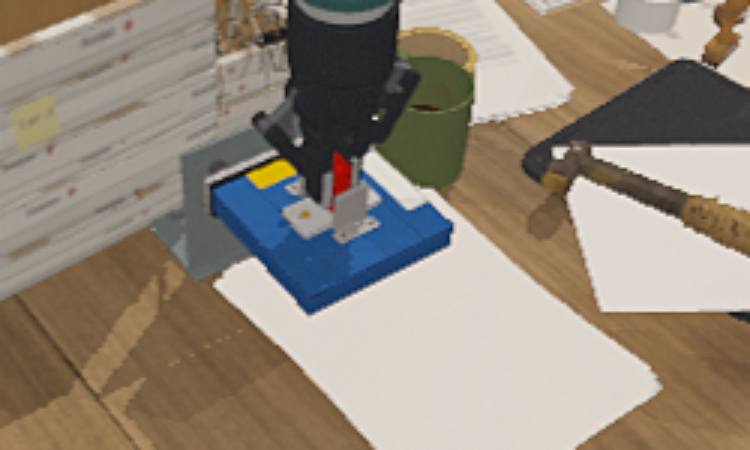

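Yellow pressed at 3.5 N ≈ 7 mm; the picture shows the yellow label against the bar at (270,172) px. Now to the tin.

Emit:
play_rows --pt "1 -0.5 0 0 0" --pt "1 -1.5 0 0 0" --pt "1 -3 0 0 0" --pt "1 -5 0 -0.5 0" --pt "1 -7 0.0 -1 0" --pt "1 -8.5 -1 -1.6 -2" --pt "1 -9.5 -3 -2.2 -4" --pt "1 -10.5 -6 -2.8 -7" --pt "1 -11.5 -9 -3.3 -9" --pt "1 -12.5 -12 -3.7 -11"

```text
clock: 13.35
eef_pos: [510.2, 64.6, 196.3]
tool_rot: [-3.141, -0.005, 0.133]
force: [0.2, 0.5, -6.1]
width: 15.4
gripper_force: 59.1
```

```bash
python3 -c "
from h import *
go(450,218,195,14.3)"
```

```text
t 13.35 at [510.2  64.6 196.3] [-179.99   -0.28    7.62] MOVE cm [ -3.93 -16.     0.12] spin -6.68 F [ 0.2  0.5 -6.1] w 15.4 gf 59 q7 -1.43
```

Emit:
play_rows --pt "1 -0.7 -3 0 -1.5" --pt "1 -1.5 -6 0 -3" --pt "1 -2.2 -9 0 -4.5" --pt "1 -3 -12 0 -5.5" --pt "1 -3.5 -14 0 -6.4" --pt "1 -3.8 -15.3 0 -6.7" --pt "1 -3.9 -15.9 0 -6.7" --pt "1 -3.9 -16 0 -6.7" --pt "1 -3.9 -16 0 -6.7"

```text
clock: 14.25
eef_pos: [450.4, 215.9, 195.2]
tool_rot: [3.141, -0.001, 0.248]
force: [0.4, -0.6, -4.6]
width: 15.4
gripper_force: 59.2
```

Run:
```python
from h import *
for n in ['scene','side','wrist']:
    im,d,P,E=cam(n)
    if n=='scene': save(cv2.resize(im[190:400,180:380],None,fx=2.8,fy=2.8),'s8')
    if n=='wrist': save(im,'w8')
    print(n,'deck',rect(boxpts(P,[350,120,155],[550,320,171])))
    for z in [(60,72),(71,81)]:
        q=boxpts(P,[370,140,z[0]],[540,300,z[1]]);print('tin',len(q),rect(q) if len(q)>5 else '')
go(450,218,195,14.3)
```

```text
scene deck (array([446.6, 217.8]), array([133.2, 133.2]), 14.2)
tin 227 (array([446.8, 220.1]), array([110.2, 110.4]), 14.1)
tin 489 (array([448.3, 218.9]), array([111.1, 112.1]), 14.4)
side deck (array([448.2, 215.1]), array([132.9, 134.2]), 14.1)
tin 349 (array([449.6, 218.4]), array([111.7, 112.1]), 13.9)
tin 443 (array([451.1, 216.7]), array([112.6, 113.8]), 14.5)
wrist deck (array([447.7, 216.4]), array([133. , 132.5]), 14.3)
tin 0 
tin 0 
t 14.4 at [450.2 215.7 195. ] [ 1.7996e+02 -1.0000e-02  1.4160e+01] MOVE cm [ 0.04 -0.23  0.  ] spin -0.14 F [-0.4 -1.1 -5.1] w 15.1 gf 59 q7 -1.65
```

View pics/s8.png

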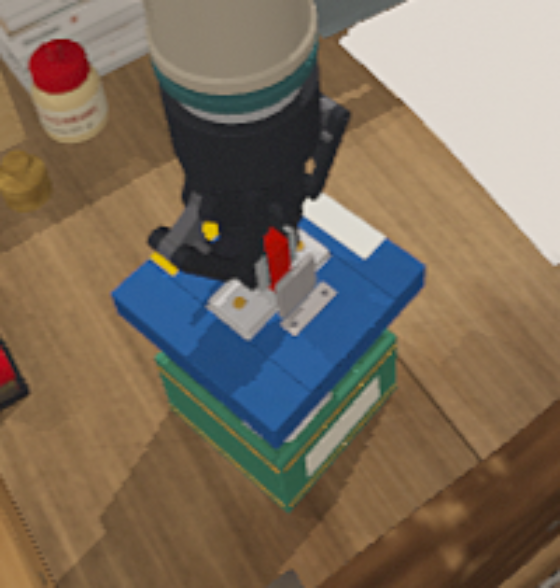

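The picture shows the pair square over the tin, slightly offset; correct by ~1.5 mm and lower.

Emit:
play_rows --pt "1 0.07 -0.15 0.5 -0.1" --pt "1 0.07 -0.15 2 -0.1" --pt "1 0.07 -0.15 3.5 -0.1" --pt "1 0.07 -0.15 4.5 -0.1" --pt "1 0.07 -0.15 5.2 -0.1" --pt "1 0.07 -0.15 5.7 -0.1" --pt "1 0.07 -0.15 6.2 -0.1" --pt "1 0.07 -0.15 6.6 -0.1" --pt "1 0.07 -0.15 6.8 -0.1" --pt "1 0.07 -0.15 6.8 -0.1"

```text
clock: 15.4
eef_pos: [449.9, 218.6, 126.9]
tool_rot: [-3.142, 0.0, 0.251]
force: [0.3, 1.0, -5.0]
width: 15.4
gripper_force: 59.2
```

Run:
```python
from h import *
go(450,218,116,14.3)
for n in ['scene','side','wrist']:
    im,d,P,E=cam(n);c=ctrl.read_state()
    q=boxpts(P,[350,120,86],[550,320,102]);print(n,'deck',rect(q),np.median(q[:,2]).round(1),c['force'].round(1))
    q=boxpts(P,[370,140,60],[540,300,81]);print('tin',len(q),rect(q) if len(q)>5 else '')
```

```text
t 15.4 at [449.9 218.6 126.9] [-1.800e+02  1.000e-02  1.439e+01] MOVE cm [-0.    0.06  1.09] spin 0.09 F [ 0.3  1.  -5. ] w 15.4 gf 59 q7 -1.62
scene deck (array([445.4, 220.4]), array([132.3, 133. ]), 14.6) 94.0 [ 1.2  0.3 -5.1]
tin 202 (array([407.1, 242.7]), array([182.3,  87.1]), 59.9)
side deck (array([448. , 218.1]), array([133.7, 134.1]), 14.3) 93.9 [-0.1 -0.1 -4.8]
tin 303 (array([409.9, 243.4]), array([182.9,  91.6]), 58.1)
wrist deck (array([447.8, 219.6]), array([132.6, 132.4]), 14.4) 94.4 [ 0.1  0.2 -5.1]
tin 321 (array([511.3, 236.1]), array([  1.3, 130.1]), 14.5)
```

Emit:
play_rows --pt "1 0.08 0.08 0.2 0" --pt "1 0.08 0.08 0.4 0" --pt "1 0.08 0.08 0.6 0" --pt "1 0.08 0.08 0.8 0" --pt "1 0.08 0.08 0.9 0" --pt "1 0.08 0.08 1.0 0" --pt "1 0.08 0.08 1.05 0" --pt "1 0.08 0.08 1.05 0"

```text
clock: 16.35
eef_pos: [450.9, 217.9, 116.5]
tool_rot: [3.142, 0.0, 0.251]
force: [0.3, 0.2, -4.7]
width: 15.5
gripper_force: 59.2
```

Run:
```python
from h import *
go(450,218,116,14.3)
for n in ['scene','side','wrist']:
    im,d,P,E=cam(n);c=ctrl.read_state()
    q=boxpts(P,[350,120,76],[550,320,95]);print(n,'deck',rect(q),np.median(q[:,2]).round(1),c['force'].round(1),c['torque'].round(2))
```

```text
t 16.35 at [450.9 217.9 116.5] [180.     0.    14.38] MOVE cm [-0.08 -0.03  0.05] spin 0.08 F [ 0.3  0.2 -4.7] w 15.5 gf 59 q7 -1.61
scene deck (array([446.8, 220. ]), array([133.3, 133. ]), 14.2) 83.5 [-0.1 -0.5 -5.7] [-0.08 -0.01  0.  ]
side deck (array([449.2, 217.2]), array([133.9, 134. ]), 14.3) 83.4 [-0.1 -0.2 -5.9] [-0.02 -0.05  0.04]
wrist deck (array([448.6, 219.1]), array([132.6, 132.5]), 14.4) 83.7 [-0.7  0.3 -5.3] [ 0.03 -0.02 -0.04]
```

Emit:
play_rows --pt "1 0 0 0.05 0" --pt "1 0 0 0.1 0" --pt "1 0 0 0.15 0" --pt "1 0 0 0.15 0" --pt "1 0 0 0.15 0"

```text
clock: 17.0
eef_pos: [451.0, 218.0, 116.2]
tool_rot: [-3.141, -0.001, 0.251]
force: [-2.0, -1.1, 8.1]
width: 15.3
gripper_force: 61.4
```

Run:
```python
from h import *
go(450,218,116,14.3)
for n in ['scene','side','wrist']:
    im,d,P,E=cam(n);c=ctrl.read_state()
    q=boxpts(P,[350,120,76],[550,320,95]);print(n,'deck',rect(q),np.median(q[:,2]).round(1),c['force'].round(1),c['torque'].round(2))
A=np.c_[q[:,:2]-[450,218],np.ones(len(q))];print(np.linalg.lstsq(A,q[:,2],rcond=None)[0].round(4))
```

```text
t 17.0 at [451.  218.  116.2] [-1.7997e+02 -4.0000e-02  1.4380e+01] MOVE cm [-0.1  -0.02  0.02] spin 0.08 F [-2.  -1.1  8.1] w 15.3 gf 61 q7 -1.61
scene deck (array([446.7, 220. ]), array([133. , 132.8]), 14.4) 83.3 [-3.2 -0.9  8.4] [-0.29  0.54  0.  ]
side deck (array([449.3, 217.7]), array([133.9, 133.5]), 14.6) 83.1 [-2.9 -1.6  7.8] [-0.2   0.58  0.05]
wrist deck (array([448.5, 219. ]), array([132.3, 132.5]), 14.4) 83.4 [-2.9 -1.4  8. ] [-0.22  0.51 -0.03]
[-4.20000e-03 -2.90000e-03  8.36501e+01]
```

Seated: deck height ~83 mm, level, 13 N contact. Release and rise.

Emit:
play_rows --pt "1 0 0 -0.05 0" --pt "0.6 0 0 -0.05 0" --pt "0 0 0 -0.05 0" --pt "0 0 0 -0.05 0" --pt "0 0 0 -0.05 0" --pt "0 0 0 -0.05 0" --pt "0 0 0 -0.05 0"

```text
clock: 17.85
eef_pos: [450.9, 217.9, 115.5]
tool_rot: [3.142, -0.0, 0.251]
force: [0.1, 0.5, -0.1]
width: 85.1
gripper_force: 0.0
```

Emit:
play_rows --pt "0 0 0 -0.5 0" --pt "0 0 0 -1.5 0" --pt "0 0 0 -3.5 0" --pt "0 0 0 -6 0" --pt "0 0 0 -8 0" --pt "0 0 0 -9 0" --pt "0 0 0 -9 0" --pt "0 0 0 -9 0"

```text
clock: 18.65
eef_pos: [450.5, 217.9, 205.3]
tool_rot: [-3.142, 0.0, 0.251]
force: [0.5, -0.3, 0.7]
width: 85.3
gripper_force: 0.0
```

Run:
```python
from h import *
go(450,218,206,104.3)
for n in ['scene','side','wrist']:
    im,d,P,E=cam(n)
    if n=='scene': im0=im
    q=boxpts(P,[350,120,76],[550,320,92]);print(n,'deck',rect(q),np.median(q[:,2]).round(1))
    A=np.c_[q[:,:2]-[450,218],np.ones(len(q))];print(np.linalg.lstsq(A,q[:,2],rcond=None)[0].round(4))
    q=boxpts(P,[400,170,97],[500,270,112]);print('lugs',len(q),rect(q))
    red=(im[...,0]>120)&(im[...,1]<70)&(im[...,2]<70)&(np.abs(P[...,0]-450)<60)&(np.abs(P[...,1]-218)<60)&(P[...,2]>122)
    if red.sum()>8:print('knob',red.sum(),rect(P[red]),np.median(P[red][:,2]))
go(450,218,117,104.3)
im=np.hstack([cv2.resize(im,(480,300)),cv2.resize(im0[250:390,220:340],(300,300))]);save(im,'w9')
```

```text
t 18.65 at [450.5 217.9 205.3] [-1.80e+02  2.00e-02  1.44e+01] MOVE cm [-0.05 -0.02 -0.07] spin -89.9 F [ 0.5 -0.3  0.7] w 85.3 gf 0 q7 -1.65
scene deck (array([446.8, 220.1]), array([132.9, 132.9]), 14.2) 83.4
[ 5.10000e-03 -2.10000e-03  8.33825e+01]
lugs 156 (array([445.7, 220. ]), array([49.4, 29.7]), 14.3)
knob 118 (array([447.4, 219.8]), array([24.3, 14.5]), 10.4) 126.70591421981675
side deck (array([449.1, 217.8]), array([133.2, 133.9]), 14.4) 83.2
[ 6.80000e-03 -4.70000e-03  8.32095e+01]
lugs 162 (array([447.2, 218.5]), array([48.5, 28.2]), 13.1)
knob 78 (array([448.7, 217.9]), array([23. , 13.9]), 15.3) 126.12489523520503
wrist deck (array([448.2, 218.9]), array([133. , 132.8]), 14.5) 83.3
[ 2.10000e-03 -1.60000e-03  8.34073e+01]
lugs 559 (array([450.2, 219.5]), array([47.6, 29.8]), 15.0)
knob 697 (array([450.8, 218. ]), array([24.9, 13.9]), 14.3) 126.89359685040162
t 18.8 at [450.3 217.7 204.6] [1.7997e+02 1.1000e-01 1.4390e+01] MOVE cm [-0.   -0.04  8.76] spin -89.91 F [ 0.6  0.2 -0.5] w 85.3 gf 0 q7 -1.65
```

View pics/w9.png

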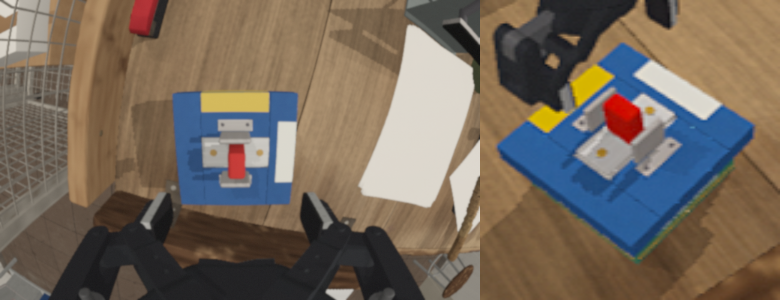

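The view shows the pair seated square on the tin, the red knob at (237,160) between the lugs. Rotate the tool 90° for the lugs.

Emit:
play_rows --pt "0 0 0 0 -8" --pt "0 0 0 0 -16" --pt "0 -0.05 -0.05 0 -24" --pt "0 -0.1 -0.1 0 -32" --pt "0 -0.17 -0.17 0 -40" --pt "0 -0.17 -0.17 0 -48" --pt "0 -0.17 -0.17 0 -56" --pt "0 -0.17 -0.17 0 -64" --pt "0 -0.17 -0.17 0 -72" --pt "0 -0.17 -0.17 0 -80"

```text
clock: 19.8
eef_pos: [448.4, 218.9, 204.7]
tool_rot: [-3.14, 0.0, 1.653]
force: [0.7, -1.0, 0.4]
width: 85.6
gripper_force: 0.0
```

Emit:
play_rows --pt "0 0 0 0 -6" --pt "0 0 0 0 -9.9" --pt "0 0 0 1 -9.9" --pt "0 0 0 2.5 -9.9" --pt "0 0 0 3.5 -9.9" --pt "0 0 0 4 -9.9" --pt "0 0 0 4 -9.9" --pt "0 0 0 4 -9.9"

```text
clock: 20.6
eef_pos: [448.9, 219.3, 165.5]
tool_rot: [3.142, -0.0, 1.82]
force: [0.0, -0.5, 0.1]
width: 85.5
gripper_force: 0.0
```

Run:
```python
from h import *
for n in ['scene','side','wrist']:
    im,d,P,E=cam(n)
    q=boxpts(P,[350,120,76],[550,320,92]);print(n,'deck',rect(q),np.median(q[:,2]).round(1))
    q=boxpts(P,[400,170,112.5],[500,270,120]);print('lugtop',len(q),rect(q))
    q=boxpts(P,[400,170,97],[500,270,112]);print('lugs',len(q),rect(q))
    red=(im[...,0]>120)&(im[...,1]<70)&(im[...,2]<70)&(np.abs(P[...,0]-450)<60)&(np.abs(P[...,1]-218)<60)&(P[...,2]>122)
    if red.sum()>8:print('knob',red.sum(),rect(P[red]))
save(im,'w10')
go(448.2,219,112,104.3)
```

```text
scene deck (array([447. , 220.3]), array([133.3, 132.5]), 14.5) 83.3
lugtop 124 (array([446.9, 220.6]), array([50.4, 28.2]), 13.9)
lugs 142 (array([444.5, 222.2]), array([48.1, 28.3]), 9.6)
knob 119 (array([447.4, 219.6]), array([24.8, 13.8]), 14.4)
side deck (array([449.3, 217.4]), array([133.8, 134.3]), 15.1) 83.2
lugtop 121 (array([448.6, 218.8]), array([49.8, 29.7]), 13.4)
lugs 159 (array([447.6, 218.9]), array([48.3, 27.9]), 13.7)
knob 76 (array([449.1, 218.3]), array([24.1, 13.3]), 15.2)
wrist deck (array([448.3, 218.8]), array([132.8, 133.2]), 14.7) 83.3
lugtop 1027 (array([448. , 219.5]), array([50.4, 29.9]), 15.1)
lugs 673 (array([447.9, 220. ]), array([49.3, 28.7]), 14.1)
knob 216 (array([448.2, 224.7]), array([23.3,  2.5]), 15.1)
t 20.75 at [449.1 219.4 166. ] [ 1.7994e+02 -1.0000e-02  1.0428e+02] MOVE cm [-0.02 -0.11  5.4 ] spin -0.02 F [-0.7 -0.2 -0.7] w 85.4 gf 0 q7 -0.47
```

View pics/w10.png

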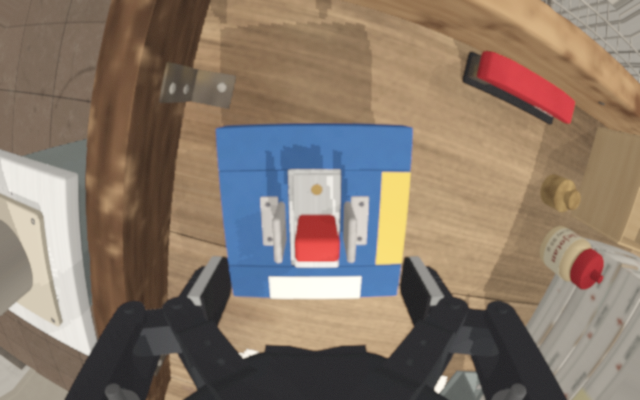

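The lugs (270 and 358 px columns) and knob (317,238) sit symmetric between the jaws. Descend 5.4 cm with a 1 mm shift.

Emit:
play_rows --pt "0 0 -0.1 0.7 0" --pt "0 0 -0.1 2 0" --pt "0 0 -0.1 3.4 0" --pt "0 0 -0.1 4.5 0" --pt "0 0 -0.1 5.1 0" --pt "0 0 -0.1 5.4 0" --pt "0 0 -0.1 5.4 0" --pt "0 0 -0.1 5.4 0"

```text
clock: 21.55
eef_pos: [448.1, 219.1, 111.8]
tool_rot: [3.141, -0.0, 1.82]
force: [-0.1, 0.2, -0.3]
width: 85.3
gripper_force: 0.0
```

Run:
```python
from h import *
im,d,P,E=cam('wrist')
q=boxpts(P,[350,120,76],[550,320,92]);print('deck',rect(q))
q=boxpts(P,[400,170,112.5],[480,270,120]);print('lugtop',len(q),rect(q))
go(448.1,219.2,112,104.4)
```

```text
deck (array([448.1, 218.9]), array([132.4, 132.5]), 14.5)
lugtop 2185 (array([437.7, 216.3]), array([71.9, 30.5]), 14.7)
t 21.6 at [448.1 219.1 111.9] [ 1.7995e+02 -1.0000e-02  1.0428e+02] MOVE cm [ 0.01 -0.   -0.01] spin -0.12 F [ 0.   0.1 -0. ] w 85.4 gf 0 q7 -0.5
```

Centred. Close gently in stages.

Emit:
play_rows --pt "0.2 0 0 0 0" --pt "0.3 0 0 0 0" --pt "0.35 0 0 0 0" --pt "0.4 0 0 0 0" --pt "0.5 0 0 0 0" --pt "1 0 0 0 0" --pt "1 0 0 0 0" --pt "1 0 0 0 0" --pt "1 0 0 0 0"

```text
clock: 22.5
eef_pos: [448.3, 219.1, 112.0]
tool_rot: [3.14, -0.0, 1.82]
force: [0.5, -0.4, 4.8]
width: 49.0
gripper_force: 62.9
```

Run:
```python
from h import *
go(448.1,219.2,112,104.4)
F=[]
for n in ['scene','side','wrist']:
    im,d,P,E=cam(n);F.append(ctrl.read_state()['force'])
    q=boxpts(P,[350,120,76],[550,320,92]);print(n,'deck',rect(q),np.median(q[:,2]).round(1))
    red=(im[...,0]>120)&(im[...,1]<70)&(im[...,2]<70)&(np.abs(P[...,0]-450)<60)&(np.abs(P[...,1]-218)<60)&(P[...,2]>122)
    if red.sum()>8:print('knob',red.sum(),rect(P[red]))
print(np.mean(F,0))
```

```text
t 22.5 at [448.3 219.1 112. ] [ 1.7993e+02 -1.0000e-02  1.0428e+02] MOVE cm [ 0.01 -0.02  0.  ] spin -0.12 F [ 0.5 -0.4  4.8] w 49.0 gf 63 q7 -0.5
scene deck (array([446.3, 219.8]), array([132.8, 133.2]), 14.4) 83.3
knob 24 (array([451.5, 226.8]), array([ 4.6, 15.2]), 85.8)
side deck (array([448.8, 217.4]), array([133.1, 134.8]), 14.7) 83.1
knob 81 (array([441.6, 219.2]), array([16.6, 36. ]), 84.3)
wrist deck (array([447.6, 218.7]), array([132.8, 132.6]), 14.4) 83.3
knob 663 (array([447.1, 222.6]), array([26. , 11.3]), 33.2)
[ 0.28562224 -0.19407834  5.17126783]
```

Emit:
play_rows --pt "1 0 0 -0.1 0" --pt "1 0 0 -0.3 0" --pt "1 0 0 -0.5 0" --pt "1 0 0 -0.8 0" --pt "1 0 0 -1.1 0" --pt "1 0 0 -1.5 0" --pt "1 0 0 -1.9 0" --pt "1 0 0 -2.0 0" --pt "1 0 0 -2.0 0"

```text
clock: 23.55
eef_pos: [448.0, 219.0, 131.8]
tool_rot: [3.141, -0.0, 1.82]
force: [-0.3, -0.2, -1.9]
width: 48.7
gripper_force: 62.4
```

Run:
```python
from h import *
go(448.3,219.1,212,104.4)
F=[]
for n in ['scene','side','wrist']:
    im,d,P,E=cam(n);F.append(ctrl.read_state()['force'])
    q=boxpts(P,[350,120,95],[550,320,112]);print(n,'deck',len(q),rect(q),np.median(q[:,2]).round(1))
A=np.c_[q[:,:2]-[450,218],np.ones(len(q))];print(np.linalg.lstsq(A,q[:,2],rcond=None)[0].round(4))
print(np.mean(F,0))
```

```text
t 23.55 at [448.  219.  131.8] [ 1.7997e+02 -1.0000e-02  1.0428e+02] MOVE cm [ 0.01  0.04 -8.02] spin -0.12 F [-0.3 -0.2 -1.9] w 48.7 gf 62 q7 -0.49
scene deck 3319 (array([446., 220.]), array([132.9, 132.6]), 14.3) 103.0
side deck 2629 (array([448.1, 217. ]), array([133. , 135.2]), 14.3) 102.5
wrist deck 33438 (array([447.2, 218.5]), array([132.3, 132.9]), 14.2) 102.7
[ 2.300000e-03 -4.200000e-03  1.028574e+02]
[-0.09908535  0.07040664 -2.39381361]
```

Only the outer lid's weight (~2 N) is carried, level. Continue up.

Emit:
play_rows --pt "1 0 0 -0.4 0" --pt "1 0 0 -1.2 0" --pt "1 0 0 -2.5 0" --pt "1 0 0 -4 0" --pt "1 0 0 -5.5 0" --pt "1 0 0 -6.8 0" --pt "1 0 0 -7.6 0" --pt "1 0 0 -8 0" --pt "1 0 0 -8 0" --pt "1 0 0 -8 0"

```text
clock: 24.7
eef_pos: [447.6, 218.8, 211.2]
tool_rot: [-3.141, 0.0, 1.82]
force: [0.6, -0.6, -2.6]
width: 49.0
gripper_force: 62.4
```

Emit:
play_rows --pt "1 0 0 0 0" --pt "1 0 0 0 0" --pt "1 0 0 0 0" --pt "1 0 0 0 0" --pt "1 0 0 0 0"

```text
clock: 25.2
eef_pos: [447.8, 218.9, 211.4]
tool_rot: [-3.141, 0.0, 1.82]
force: [0.2, 0.7, -1.6]
width: 49.3
gripper_force: 62.4
```

Run:
```python
from h import *
go(448.3,219.1,212,104.4)
F=[];ims=[]
for n in ['scene','side','wrist']:
    im,d,P,E=cam(n);F.append(ctrl.read_state()['force'])
    if n!='wrist': ims.append(cv2.resize(im[160:380,200:400],(400,440)))
    q=boxpts(P,[350,120,172],[550,320,192]);print(n,'deck',len(q),rect(q),np.median(q[:,2]).round(1))
    A=np.c_[q[:,:2]-[450,218],np.ones(len(q))];print(np.linalg.lstsq(A,q[:,2],rcond=None)[0].round(4))
    q=boxpts(P,[350,120,75],[550,320,84]);print('flange',len(q),rect(q) if len(q)>5 else '',np.median(q[:,2]))
print(np.mean(F,0)); save(np.hstack(ims),'f')
```

```text
t 25.2 at [447.8 218.9 211.4] [-179.99    0.    104.29] MOVE cm [ 0.    0.05 -0.06] spin -0.11 F [ 0.2  0.7 -1.6] w 49.3 gf 62 q7 -0.44
scene deck 3911 (array([446.3, 219.9]), array([133.6, 132.7]), 14.4) 182.6
[ 1.090000e-02 -7.000000e-03  1.826777e+02]
flange 1187 (array([447.9, 219.3]), array([113.4, 111.5]), 14.6) 79.0663235322354
side deck 2982 (array([448. , 217.6]), array([133.4, 133.8]), 14.3) 182.3
[ 1.230000e-02 -1.290000e-02  1.822354e+02]
flange 1393 (array([450.2, 216.5]), array([113. , 113.7]), 14.7) 79.01063896291942
wrist deck 32875 (array([447.3, 218.7]), array([132.7, 132.4]), 14.4) 182.7
[ 2.100000e-03 -5.300000e-03  1.828177e+02]
flange 2658 (array([453.4, 194.6]), array([59.5, 64.8]), 14.7) 79.12170877637182
[-0.48431222 -0.21982857 -1.92233945]
```

View pics/f.png

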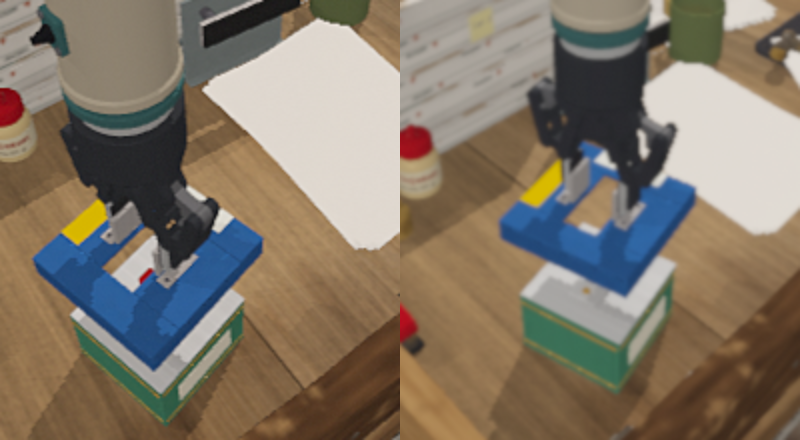

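The outer lid is held level about 99 mm up. The inner lid is seated on the tin, its flange top at 79 mm as it should be.

```bash
python3 -c "
from cell import ctrl
print(ctrl.finish_job())"
```

```text
the job is handed in; nothing more can be done
None
```

I handed in the job at about 25 s. I pressed both labels firmly (about 7 mm each) and seated the pair on the tin. The gripper now holds the outer lid still and level about 10 cm above the tin, with the inner lid left seated; no verdict came back.

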